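# Press the spring latch and push the drying rack's pull-out shelf home

### The arm

A 6-joint arm with a two-finger parallel gripper is mounted at the origin on the work surface. World frame = base frame: x ahead of the robot, y to its left, z up, the work surface at z = 0. Lengths are in m, angles in rad, forces in N, time in s.
With the tool pointing down it reaches from about 0.375 to 0.9 m from the base axis. Payload 3.1 kg.
Tool frame: the origin (TCP) lies midway between the tips of the shut fingers; the grasp point (between the pads) lies 19 mm behind it; x points along the fingers, z is the direction in which the jaws open and shut, and the axes are right-handed (so a half turn about x gives the same grasp; the last joint's range is limited). The gripper opens to 85 mm and grips with 20 to 120 N. Pads are 22 mm wide; open, the fingers measure 114 mm over their backs; the gripper's body (76 mm by 85 mm) begins 54 mm behind the grasp point. The pads swing forward as they close: fully open they stand 13 mm farther back than shut.
Start: joints at [-1.433, 0.527, 1.433, -0, 1.181, -0.178], TCP at [0.194, -0.594, 0.231] pointing down, gripper open.
Joint ranges: [-3.08, 3.08], [-0.75, 2.2], [0.22, 2.44], [-1.43, 4.57], [0, 2.65], [-2.85, 2.85]. Speed limits (rad/s): [2.79, 2.79, 3.14, 3.14, 3.14, 3.14].

### API

Orientations are given as a unit quaternion [x, y, z, w].
In Python, from station import status, snapshot, camera_params, ticket gives the robot as it stands.
- The arm moves only by the tool arm_command, never from a script. Its argument "series" is a list that holds one entry, the list of rows, each a list of 4 numbers: the shift along the tool's x, y, z in mm, then the turn about the tool's x in rad. A call has 1 to 10 rows; each row shifts and turns the commanded pose from where the row before left it, along the tool's axes as they then stand; what a row does not reach is not made up. A row lasts 1/10 s, in which the tool goes at most 50 mm and 8.59 degrees, less where a joint would pass 70% of its speed; a pose out of reach is approached as far as the arm can. A call is refused whole if a number of a shift passes 50 or a number of a turn 0.15, either way. A call with a gripper value outside its range is refused whole. "jaw" is the opening in per cent of the stroke, from 0 (shut) to 100 (fully open), set as the call begins (left out, the last holds). The fingers move at their own pace and stop on an object; "force" is the grip in N (left out, the last holds). Time passes only in rows, so rows that do not move let the fingers close. It gives the time, the measured TCP pose, the force and the opening at its end, in the units of the state.
- status.sense(): the state, without advancing time (a new reading comes with each control period).
- snapshot(name): name is "scene" or "top" or "wrist"; returns the picture (420x560x3 uint8, red, green, blue); there is no depth.
- camera_params(name): a dict with "fovy" (degrees; the focal length in pixels is half the picture's height over the tangent of half this angle, whatever the lens; pixels are square), "cx", "cy" (the principal point, pixels), "extrinsics" (4x4, takes a point from camera to world coordinates); the wrist camera has in their place "mount" (4x4, takes a point from camera to tool coordinates, whose origin is the TCP and whose axes are the tool frame's). Camera axes: x right, y down, z forward; pixel columns grow to the right and rows downward; lengths in m; the calibration is good to about 2 mm. A picture is of the moment at which its call begins: read the wrist's pose just before it. camera_params takes no time and is no camera call.
- ticket.sign_off(): hands the job in, once; it reports no verdict.
The state is a dict: "t": time; "q": joint angles; "qd": joint speeds; "tau": joint torques, N m; "tcp_pos": TCP position; "tool_rot": TCP orientation; "force": force on the tool from outside, world axes, zero at the start; "ft_torque": the same for the moment, N m; "finger_gap": opening from 0.0 (shut) to 1.0 (fully open).
Only numpy, scipy, OpenCV 4.12 (cv2) and the standard library are available. Lean on these libraries where they do the work, as an engineer would, in place of code of your own. Each camera call takes 0.05 s, during which the arm holds its last target. There are 200 camera calls.

### The job

The pull-out shelf of the bottle drying rack is locked out by the orange spring button standing up through the window in the shelf's front frame. With a fingertip hold the button down, and with it still down push the shelf in over it until the shelf is fully home under the rack and the button has sprung back up in front of it. Only press and push: do not grip or lift anything, and leave the cup, caps, scoop, bottle and container where they stand.

Things in the scene. Friction and masses are not known exactly. Their poses are not given: they have to be found in the camera images.
- drying_rack: Clear bottle rack, fixed. Origin: middle of its 200 (x) by 280 mm main body, at counter height; +x is level, the way the shelf is pushed home; z up. Deck top 52 mm high, front edge x = -100 mm; posts and bottles to 190 mm high at x > -5 mm. A white tongue (136 mm wide, 21 mm high sides, 3 mm floor) runs out to x = -245 mm with the button at x = -202 mm, y = 0 in a grey housing 41 x 43 mm, 16 mm high.
- shelf (a joint): How far the white shelf (250 mm wide) is out, m: 0 = home against its stop, about 0.070 = locked out. Slides along the rack's x in under the deck, friction about 2 N plus 1 N from the button. The button blocks it until pressed at least 9 mm; the frame's front bar then runs over the button, and at 0.004 or less has passed it, so that the button springs up in front and locks the shelf.
- shelf_frame: Flat white frame on the front of the shelf, moves with it: 132 mm wide (y), 70 mm (x), underside 22 and top 26 mm above the counter, with a window 40 (x) by 48 mm (y). On the window's -x side is the 30 mm front bar; its +x side is the shelf body's upright front face, 18 to 44 mm above the counter: the face to push. Axes as the rack's; origin at the rack's when home, moving with the shelf.
- window (a point): Centre of the window in the frame, at the frame's top (26 mm above the counter), moving with the shelf; axes as the rack's. The window reaches 20 mm either way along x and 24 mm either way along y; the push face is 20 mm from here towards +x.
- latch (a joint): How far the orange button is pressed down, m: 0 = sprung up, 0.012 = bottomed. Spring: about 2.5 N to start, 4.1 N at 9 mm, 4.7 N at the bottom. At 9 mm its top is level with the underside of the frame; 10 to 11 mm clears it. Let go, it comes up again unless the frame's bar lies over it.
- latch_top (a point): Centre of the top face of the orange button: 32 mm (along the rack's x) by 34 mm (y), flat, 31 mm above the counter when up (5 mm above the frame) and 19 mm when bottomed. Axes as the rack's.
- sippy_cup: Green sippy cup with two handles, 122 mm high, 122 mm over the handles; bystander. Origin: centre of its foot.
- cap_on_rack: White bottle cap, 42 mm across, 20 mm high, lying on the rack's deck; bystander. Origin: centre of its underside.
- cap_on_counter: White bottle cap, 42 mm across, 20 mm high, lying on the counter beside the tongue; bystander. Origin: centre of its underside.
- scoop: Stainless measuring scoop, 115 mm long, 22 mm high, lying on the rack's deck; bystander. Origin: under the centre of its cup, handle along its x.
- formula_container: Blue formula container with white hinged flip lid, 102 mm across, 143 mm high; bystander. Origin: centre of its underside.
- feeding_bottle: Feeding bottle with blue ring and clear dome, 58 mm across, 163 mm high; bystander. Origin: centre of its underside.

How it is judged:
By the outcome, as a careful person would: the job done as asked, in the order asked, and still so for the second after the job is handed in, with the robot touching nothing.
It also fails if it takes over 40 s, if anything falls off the work surface, if the arm or the gripper's body presses on something with over 40 N, if the wrist force passes 120 N, or if a joint passes its speed limit or range.

## Working session

There is one attempt and no reset: what is moved stays moved. The work goes in short steps, Python scripts to look and compute and a tool call to move; the robot and the scene stay as the last step left them, time stands still between calls to the robot, and variables do not carry over. Pictures are saved under pics/ and viewed, about 8 in all and at most 12, crops included, and the job is handed in when it is done.

Besides the shell and the picture viewer there is one more tool, called after "Emit:" as a command line: name --argument value ..., lists and objects as JSON in quotes. arm_command: Moves the arm, as the interface text tells. Its arguments: {"type":"object","properties":{"series":{"type":"array"},"jaw":{"type":"number"},"force":{"type":"number"}},"required":["series"]}

```bash
mkdir -p pics; ls; python3 - <<'E'
from station import status,snapshot,camera_params
import cv2,numpy as np
np.set_printoptions(precision=4,suppress=True)
print({k:np.round(v,4) for k,v in status.sense().items()})
a=[]
for n in("scene","top"):
    p=camera_params(n);print(n,p)
    im=snapshot(n);cv2.imwrite(f"pics/{n}0.png",im[:,:,::-1])
print(camera_params("wrist"))
E
```

```text
pics
{'t': np.float64(0.0), 'q': array([-1.4335,  0.5285,  1.4339, -0.    ,  1.1814, -0.1785]), 'qd': array([-0.0003, -0.0014, -0.0009, -0.0005,  0.0009, -0.0013]), 'tau': array([ -0.0008, -44.2355, -17.8027,  -0.0002,   0.0085,   0.    ]), 'tcp_pos': array([ 0.194 , -0.5933,  0.2303]), 'tool_rot': array([ 0.4157,  0.573 , -0.4146,  0.5719]), 'force': array([ 0.0267, -0.2723, -0.0521]), 'ft_torque': array([0.0221, 0.0347, 0.0038]), 'finger_gap': np.float64(0.9997)}
scene {'fovy': 52.74278338794669, 'cx': 281.9194470596129, 'cy': 203.77289348334074, 'extrinsics': array([[-0.5686,  0.6756, -0.4693,  0.9656],
       [ 0.8226,  0.463 , -0.3301,  0.375 ],
       [-0.0058, -0.5737, -0.819 ,  0.7551],
       [ 0.    ,  0.    ,  0.    ,  1.    ]])}
top {'fovy': 50.628368815431614, 'cx': 284.52201556323917, 'cy': 204.1887751274891, 'extrinsics': array([[ 0.0252, -0.9928,  0.1171,  0.4327],
       [-0.9994, -0.0224,  0.0246,  0.0916],
       [-0.0218, -0.1177, -0.9928,  1.0714],
       [ 0.    ,  0.    ,  0.    ,  1.    ]])}
{'fovy': 63.62028826943821, 'cx': 279.305280979569, 'cy': 210.8589068598845, 'mount': array([[-0.    , -0.3009,  0.9537, -0.1419],
       [ 0.0004, -0.9537, -0.3009,  0.076 ],
       [ 1.    ,  0.0003,  0.0001, -0.0011],
       [ 0.    ,  0.    ,  0.    ,  1.    ]])}
```

View pics/top0.png

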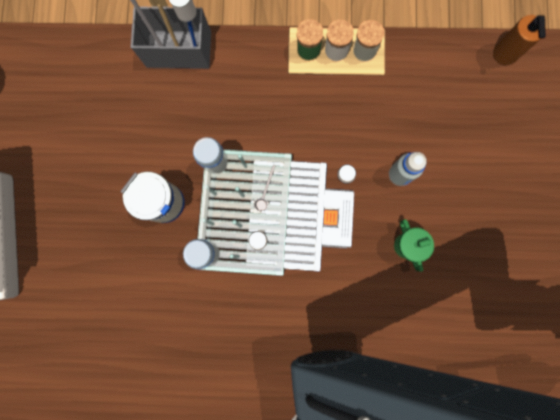

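View pics/scene0.png

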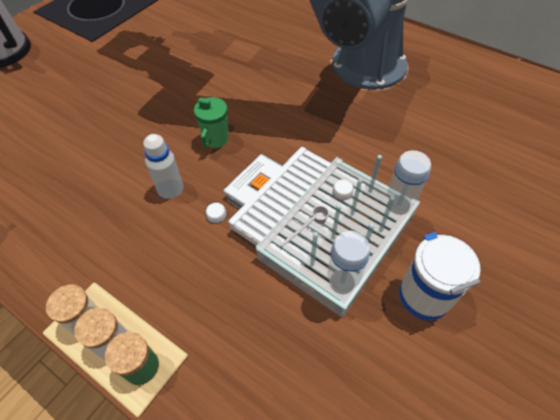

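The top view shows the orange button at about (331,217) and the tongue pointing right (world -y), so the shelf pushes home to the left (about +y). The scene view agrees: the button is at about (260,181), and the cup and bottle stand clear of the tongue.

```bash
cat > h.py <<'E'
import cv2,numpy as np
from scipy.spatial.transform import Rotation as R
from station import status,snapshot,camera_params
np.set_printoptions(precision=4,suppress=True)
def ext(n,s=None):
    p=camera_params(n)
    if n!="wrist": return p,p["extrinsics"]
    T=np.eye(4);T[:3,:3]=R.from_quat(s["tool_rot"]).as_matrix();T[:3,3]=s["tcp_pos"]
    return p,T@p["mount"]
def ray(p,E,uv):
    f=210/np.tan(np.radians(p["fovy"]/2))
    uv=np.atleast_2d(uv)
    d=np.c_[(uv[:,0]-p["cx"])/f,(uv[:,1]-p["cy"])/f,np.ones(len(uv))]@E[:3,:3].T
    return E[:3,3],d
def plane(p,E,uv,z):
    o,d=ray(p,E,uv);return o+d*((z-o[2])/d[:,2])[:,None]
def orange(im):
    h=cv2.cvtColor(im,cv2.COLOR_RGB2HSV)
    return cv2.inRange(h,(5,190,150),(20,255,255))
def blob(m,near=None):
    n,l,s,c=cv2.connectedComponentsWithStats(m)
    i=[k for k in range(1,n) if s[k,4]>15]
    return [(s[k],c[k],l==k) for k in i]
E
python3 - <<'E'
from h import *
rs=[]
for n,c0 in(("top",(331,217)),("scene",(260,181))):
    im=cv2.imread(f"pics/{n}0.png")[:,:,::-1].copy();p,E=ext(n)
    for s,c,_ in blob(orange(im)):
        if np.hypot(*(c-c0))<15: print(n,s,c,plane(p,E,c,.031)); rs.append(ray(p,E,c))
A=[];b=[]
for o,d in rs:
    d=d[0]/np.linalg.norm(d[0]);P=np.eye(3)-np.outer(d,d);A.append(P);b.append(P@o)
print("tri",np.linalg.lstsq(np.vstack(A),np.hstack(b),rcond=None)[0])
im=cv2.imread("pics/top0.png");p,E=ext("top")
h=cv2.cvtColor(im,cv2.COLOR_BGR2HSV)
m=cv2.inRange(h,(0,0,140),(180,70,255)); m[:, :286]=0; m[:150]=0;m[280:]=0;m[:,358:]=0
m=cv2.morphologyEx(m,cv2.MORPH_CLOSE,np.ones((9,9)))
b=max(blob(m),key=lambda b:b[0][4])[2].astype(np.uint8)
ys=range(198,240,2); e=[(np.nonzero(b[y])[0].max(),y) for y in ys]; print("tongue end",plane(p,E,e,.021)[[0,-1]])
def fit(uv,z):
    w=plane(p,E,uv,z)[:,:2]; v=cv2.fitLine(w.astype(np.float32),cv2.DIST_HUBER,0,1e-4,1e-4).ravel();return np.degrees(np.arctan2(v[1],v[0])),v[2:]
print("end line ang",fit(e,.021))
for nm,xs,f in(("tongue up",range(330,350),min),("tongue dn",range(330,350),max),("shelf up",range(294,320),min),("shelf dn",range(294,318),max)):
    e=[(x,f(np.nonzero(b[:,x])[0])) for x in xs]; print(nm,fit(e,.021 if 't'==nm[0] else .044))
e=[(np.nonzero(b[y])[0].max(),y) for y in list(range(168,186,2))+list(range(252,266,2))];print("shelf front",fit(e,.044))
print("tool",R.from_quat(status.sense()["tool_rot"]).as_matrix())
k=cv2.resize(im[140:285,190:365],None,fx=4,fy=4,interpolation=cv2.INTER_CUBIC);cv2.imwrite("pics/crop.png",k)
E
```

```text
scene [252 175  16  14 115] [259.1478 181.3913] [[0.5299 0.0087 0.031 ]]
tri [ 0.3981 -0.1021 -0.1879]
tongue end [[ 0.5751 -0.0449  0.021 ]
 [ 0.48   -0.0408  0.021 ]]
end line ang (np.float32(-2.086877), array([ 0.5241, -0.0436], dtype=float32))
tongue up (np.float32(-23.506433), array([ 0.6239, -0.0102], dtype=float32))
tongue dn (np.float32(87.40093), array([ 0.4594, -0.0145], dtype=float32))
shelf up (np.float32(87.97944), array([0.6564, 0.0738], dtype=float32))
shelf dn (np.float32(85.7452), array([0.404 , 0.0683], dtype=float32))
shelf front (np.float32(-20.57599), array([0.5057, 0.0027], dtype=float32))
tool [[-0.0003  0.9505  0.3106]
 [ 0.002   0.3106 -0.9505]
 [-1.      0.0003 -0.002 ]]
```

View pics/crop.png

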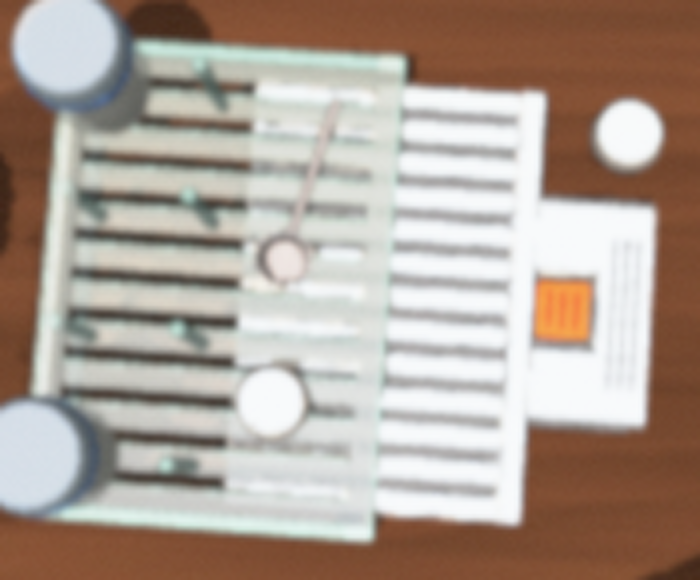

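The crop confirms the layout: button centre at full-image px (330.8,217.8), shelf front edge running from (326.3,163) to (320,270.8), and the cap at (347,173). Next I turn these into positions and check them against the given sizes.

```bash
python3 - <<'E'
from h import *
p,E=ext("top");f=lambda x,y:(190+x/4,140+y/4)
B=plane(p,E,f(563,311),.031)[0];print("button top",B)
def pr(nm,a,b,z):
    w=plane(p,E,[f(*a),f(*b)],z);d=w[0]-w[1];print(nm,w[:,:2],np.linalg.norm(d),"yaw of rack x",np.degrees(np.arctan2(d[1],d[0]))+90, "mid",w.mean(0)[:2])
pr("shelf front",(545,92),(520,523),.044)
pr("deck front",(405,57),(375,540),.052)
pr("tongue end",(655,207),(645,428),.021)
pr("button y",(565,279),(563,346),.031)
ps,Es=ext("scene");r=[ray(p,E,f(563,311)),ray(ps,Es,(259.15,181.4))]
P=[np.eye(3)-np.outer(d[0],d[0])/(d[0]@d[0]) for o,d in r]
print("tri",np.linalg.solve(sum(P),sum(Q@o for Q,(o,d) in zip(P,r))))
E
```

```text
button top [0.5258 0.0081 0.031 ]
shelf front [[0.6536 0.0214]
 [0.4025 0.0321]] 0.2513074402059715 yaw of rack x 87.55676070180402 mid [0.5281 0.0268]
deck front [[0.6711 0.1041]
 [0.3911 0.1146]] 0.2801806914843962 yaw of rack x 87.85740211772553 mid [0.5311 0.1093]
tongue end [[ 0.5902 -0.0465]
 [ 0.4589 -0.0416]] 0.13132097752307748 yaw of rack x 87.8407805839463 mid [ 0.5245 -0.0441]
button y [[0.5447 0.0072]
 [0.5053 0.0079]] 0.03945738528047866 yaw of rack x 89.03813692869755 mid [0.525  0.0075]
tri [0.5267 0.0071 0.0263]
```

Emit:
arm_command --series '[[[0,30,-28,0],[0,30,-28,0],[0,30,-28,0],[0,30,-28,0],[0,30,-28,0],[0,30,-28,0],[0,30,-28,0],[0,30,-28,0],[0,30,-28,0],[0,30,-28,0]]]' --jaw 0 --force 40

```text
t: 1.1
tcp_pos: [0.3927, -0.2331, 0.2311]
tool_rot: [0.415, 0.572, -0.415, 0.572]
force: [1.5, -0.6, 0.3]
finger_gap: 0.001
```

Emit:
arm_command --series '[[[0,29,-27,0],[0,29,-27,0],[0,29,-27,0],[0,29,-27,0],[0,29,-27,0],[0,29,-27,0],[0,29,-27,0],[0,0,0,0]]]'

```text
t: 1.9
tcp_pos: [0.5283, 0.0117, 0.2311]
tool_rot: [0.414, 0.573, -0.413, 0.574]
force: [0.6, -0.6, 0.5]
finger_gap: -0.002
```

Emit:
arm_command --series '[[[0,0,0,-0.135],[0,0,0,-0.135],[0,0,0,-0.135],[0,0,0,-0.135],[0,0,0,-0.135],[0,0,0,-0.135],[0,0,0,-0.135],[0,0,0,-0.135],[0,0,0,-0.135],[0,0,0,0]]]'

```text
t: 2.9
tcp_pos: [0.5259, 0.0073, 0.231]
tool_rot: [0.014, 0.707, -0.015, 0.707]
force: [-0.1, 0.2, 0.6]
finger_gap: 0.001
```

```bash
python3 - <<'E'
from h import *
s=status.sense();print(s["t"],s["tcp_pos"],s["q"],s["force"],s["finger_gap"]);M=R.from_quat(s["tool_rot"]).as_matrix();print(M, np.degrees(np.arctan2(M[1,1],M[0,1])))
im=snapshot("wrist");cv2.imwrite("pics/w1.png",im[:,:,::-1])
p,E=ext("wrist",s)
for st,c,_ in blob(orange(im)): print(st,c,plane(p,E,c,.031))
E
```

```text
2.9 [0.5259 0.0073 0.231 ] [-0.1986  0.3956  1.6792 -0.0003  1.0679 -0.1575] [-0.1103  0.1969  0.6016] 0.0010701752819553799
[[-0.0012  0.041   0.9992]
 [-0.0001  0.9992 -0.041 ]
 [-1.     -0.0001 -0.0012]] 87.65163324033006
[265 164  32   6  49] [284.2449 164.5714] [[0.5302 0.0261 0.031 ]]
[266 171   3  15  19] [266.3158 177.7368] [[0.5113 0.0133 0.031 ]]
```

View pics/w1.png

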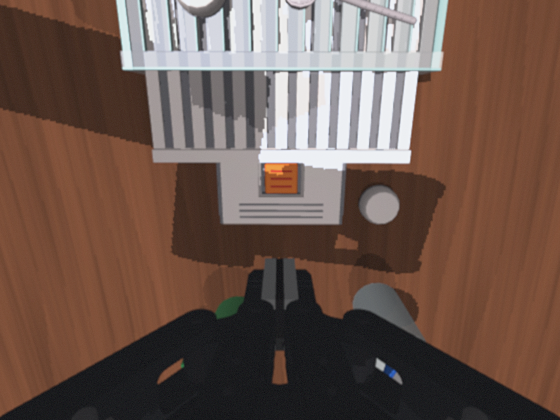

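The wrist view shows the button at columns 264–299 with its near (-x) edge at row 195. The shelf's top edge, at rows 150–162, hides its +x side. The tongue end is at row 223.

```bash
python3 - <<'E'
from h import *
s=status.sense();p,E=ext("wrist",s)
print("btn -x edge L,R",plane(p,E,[(264,195),(299,195)],.031)[:,:2])
print("tongue end",plane(p,E,[(221,223),(342,223)],.021)[:,:2])
print("shelf top edge?",plane(p,E,[(153,150),(411,150),(153,162),(411,162)],.044)[:,:2])
print("deck front",plane(p,E,[(124,69),(441,69)],.052)[:,:2])
E
```

```text
btn -x edge L,R [[ 0.508  -0.0048]
 [ 0.5445 -0.0064]]
tongue end [[ 0.4583 -0.0373]
 [ 0.5916 -0.0429]]
shelf top edge? [[0.4044 0.048 ]
 [0.6529 0.0373]
 [0.4026 0.0364]
 [0.6538 0.0257]]
deck front [[0.3929 0.1201]
 [0.6709 0.1082]]
```

Emit:
arm_command --series '[[[38,0,0,0],[38,0,0,0],[38,0,0,0],[38,0,0,0],[30,0,0,0],[9,0,0,0],[0,0,0,0]]]'

```text
t: 3.65
tcp_pos: [0.5257, 0.0078, 0.0392]
tool_rot: [0.015, 0.708, -0.015, 0.706]
force: [0.3, -0.5, 0.6]
finger_gap: 0.002
```

Emit:
arm_command --series '[[[4,0,0,0],[4,0,0,0],[4,0,0,0],[3,0,0,0],[3,0,0,0],[2,0,0,0],[0,0,0,0],[0,0,0,0]]]'

```text
t: 4.45
tcp_pos: [0.5277, 0.0077, 0.0206]
tool_rot: [0.014, 0.706, -0.014, 0.708]
force: [2.6, 0.5, 3.6]
finger_gap: -0.001
```

Emit:
arm_command --series '[[[0.7,2,0,0],[0,3,0,0],[0,3,0,0],[0,3,0,0],[0,3,0,0],[0,3,0,0],[0,3,0,0],[0,0,0,0]]]'

```text
t: 5.25
tcp_pos: [0.5268, 0.0283, 0.0195]
tool_rot: [0.014, 0.707, -0.014, 0.707]
force: [-0.1, -3.8, 4.7]
finger_gap: 0.003
```

Emit:
arm_command --series '[[[0,5,0,0],[0,5,0,0],[0,5,0,0],[0,5,0,0],[0,5,0,0],[0,5,0,0],[0,0,0,0]]]'

```text
t: 5.95
tcp_pos: [0.5282, 0.059, 0.0194]
tool_rot: [0.014, 0.707, -0.014, 0.707]
force: [0.9, -1.1, 0.2]
finger_gap: -0.0
```

```bash
python3 - <<'E'
from h import *
s=status.sense();print(s["t"],s["tcp_pos"],s["force"])
a=snapshot("top")[120:300,170:380];b=snapshot("wrist")
a=cv2.resize(a,None,fx=2,fy=2);b=cv2.resize(b[:360],(380,360) if 0 else None,fx=.65,fy=1*.65)
c=np.zeros((360,420+b.shape[1],3),np.uint8);c[:,:420]=a;c[:b.shape[0],420:]=b
cv2.imwrite("pics/m.png",c[:,:,::-1])
E
```

```text
5.95 [0.5282 0.059  0.0194] [ 0.9273 -1.0913  0.2152]
```

View pics/m.png

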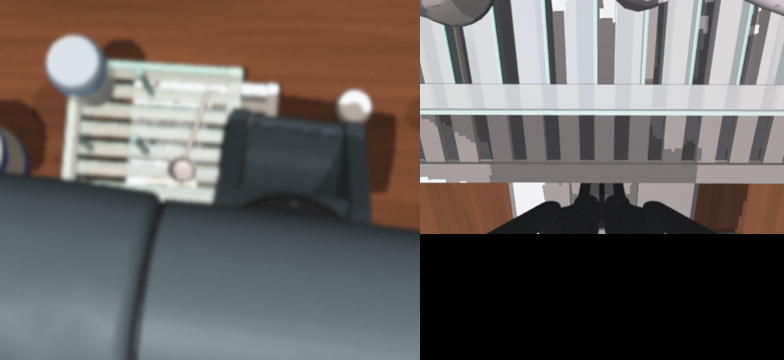

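Mid-push: the top crop shows the shelf front now about half in, at crop x≈278. The wrist view shows the shut fingers against the face, with the deck edge about 40 mm ahead and the cap undisturbed.

Emit:
arm_command --series '[[[0,5,0,0],[0,5,0,0],[0,5,0,0],[0,5,0,0],[0,4,0,0],[0,4,0,0],[0,0,0,0]]]'

```text
t: 6.75
tcp_pos: [0.5296, 0.087, 0.0196]
tool_rot: [0.014, 0.707, -0.014, 0.707]
force: [-0.2, 0.0, 0.2]
finger_gap: -0.003
```

Emit:
arm_command --series '[[[0,2,0,0],[0,2,0,0],[0,1,0,0],[0,0,0,0]]]'

```text
t: 7.15
tcp_pos: [0.53, 0.0902, 0.0198]
tool_rot: [0.013, 0.707, -0.014, 0.707]
force: [-0.5, -6.9, -0.4]
finger_gap: -0.004
```

Emit:
arm_command --series '[[[0,1,0,0],[0,1,0,0],[0,0,0,0],[0,0,0,0]]]'

```text
t: 7.55
tcp_pos: [0.53, 0.0903, 0.0198]
tool_rot: [0.012, 0.707, -0.015, 0.707]
force: [-0.9, -15.3, 0.1]
finger_gap: -0.005
```

Position held while the force rose to 15 N, so the shelf is against its stop. I'll back off inside the window, then lift.

Emit:
arm_command --series '[[[0,-5,0,0],[0,-5,0,0],[0,0,0,0],[-10,0,0,0],[-20,0,0,0],[-40,0,0,0],[-50,0,0,0],[-50,0,0,0],[-30,0,0,0],[0,0,0,0]]]'

```text
t: 8.55
tcp_pos: [0.5328, 0.0835, 0.2255]
tool_rot: [0.014, 0.703, -0.014, 0.711]
force: [0.7, -0.2, 0.0]
finger_gap: 0.001
```

Emit:
arm_command --series '[[[0,-40,0,0],[0,-40,0,0],[0,-40,0,0],[0,-40,0,0],[0,-40,0,0],[0,-40,0,0],[0,0,0,0]]]'

```text
t: 9.25
tcp_pos: [0.5201, -0.1612, 0.219]
tool_rot: [0.015, 0.707, -0.016, 0.707]
force: [1.1, 0.6, 0.2]
finger_gap: 0.003
```

```bash
python3 - <<'E'
from h import *
s=status.sense();print(s["t"],s["tcp_pos"],s["force"])
w=snapshot("wrist");a=snapshot("top");b=snapshot("scene")
cv2.imwrite("pics/e_w.png",w[:,:,::-1])
c=np.hstack([cv2.resize(a[120:300,180:380],None,fx=2,fy=2),cv2.resize(b[90:270,190:390],None,fx=2,fy=2)])
cv2.imwrite("pics/e.png",c[:,:,::-1])
E
```

```text
9.25 [ 0.5201 -0.1612  0.219 ] [1.0636 0.6313 0.1639]
```

View pics/e.png

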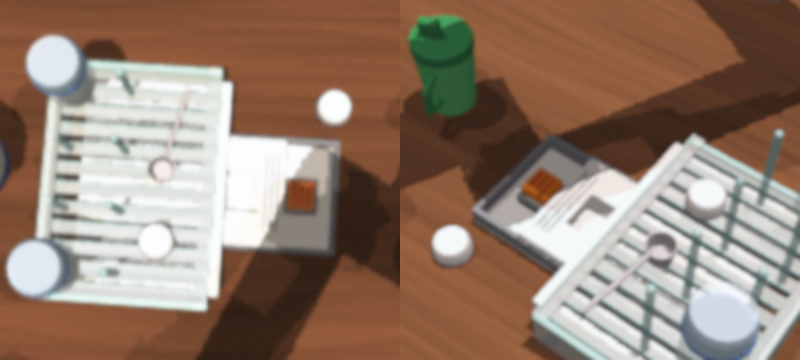

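View pics/e_w.png

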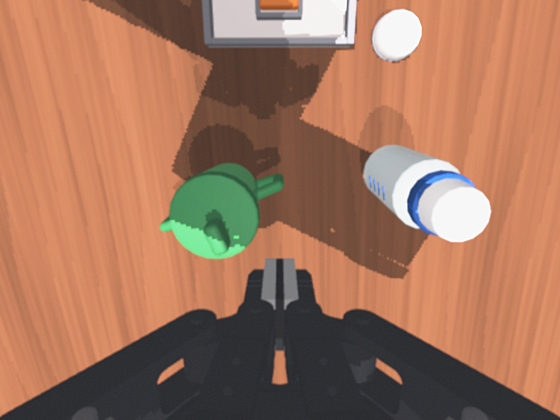

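The final views show the shelf front flush under the deck edge. The button, at top crop (301,195) and scene crop (543,186), is exposed in front of the bar and stands proud of its housing. The cup, caps, scoop and bottle have not moved. I'll check the button height once more, then hand in.

```bash
python3 - <<'E'
from h import *
from station import ticket
r=[]
for n,c0 in(("top",(330.5,217.5)),("scene",(261,183))):
    im=snapshot(n);p,E=ext(n);h=cv2.cvtColor(im,cv2.COLOR_RGB2HSV)
    m=cv2.inRange(h,(3,185,100),(20,255,255))
    for s,c,_ in blob(m):
        if np.hypot(*(c-c0))<12: print(n,s,c,plane(p,E,c,.031)[0]);r.append(ray(p,E,c))
if len(r)==2:
    P=[np.eye(3)-np.outer(d[0],d[0])/(d[0]@d[0]) for o,d in r]
    print("tri",np.linalg.solve(sum(P),sum(Q@o for Q,(o,d) in zip(P,r))))
print(ticket.sign_off(),status.sense()["t"])
E
```

```text
top [325 212  11  12 120] [330.175  217.1417] [0.5272 0.0095 0.031 ]
scene [252 175  18  16 170] [260.5235 182.8059] [0.5313 0.0134 0.031 ]
tri [0.5275 0.0095 0.0242]
the job is handed in; nothing more can be done
the job is handed in; nothing more can be done
```

The shelf is home and the button is up in front of it, as far as my checks can tell. I handed the job in about 9.5 s into the run. With the shut fingers I pressed the button about 11 mm. Still holding it down, I pushed the shelf's front face about 70 mm to its stop, then backed off inside the window and lifted clear.

**Checks:**
- **Shelf home:** at the stop the tool position held still while the push force rose from 7 to 15 N. The final top and scene views show the shelf front flush with the deck edge.
- **Button sprung up:** both of those views show the button uncovered, standing proud of its housing and past the front bar.
- **Bystanders:** the cup, caps, scoop and bottle looked undisturbed in those views. The formula container was mostly outside the final crops, so I did not check it; the arm never went near it.

**Disagreement:** triangulating the button's height from the two views gave 24 mm after the push, against 31 mm nominal. The same method gave 26 mm before the push, when the button was certainly up. It reads low, partly because the colour mask takes in the button's sides, so the evidence that it sprang up is the views, not this number.

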